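# Open the child-safe cap of the line-cleaner jug

### The arm

A 6-joint arm with a two-finger parallel gripper is mounted at the origin on the work surface. World frame = base frame: x ahead of the robot, y to its left, z up, the work surface at z = 0. Lengths are in m, angles in rad, forces in N, time in s.
With the tool pointing down it reaches from about 0.25 to 0.775 m from the base axis. Payload 4 kg.
Tool frame: the origin (TCP) lies at the very end of the fingers, on their centre line; the grasp point (between the pads) lies 19 mm behind it; z points along the fingers, y is the line along which they close (so a half turn about z gives the same grasp; the last joint's range is limited). The gripper opens to 94 mm and grips with 3 to 60 N. Pads are 16 mm wide; open, the fingers measure 119 mm over their backs; the gripper's body (75 mm by 177 mm) begins 78 mm behind the grasp point.
Start: joints at [1.153, 0.087, 1.371, -0, 1.684, -0.103], TCP at [0.17, 0.523, 0.178] pointing down, gripper open.
Joint ranges: [-3.1, 3.1], [-0.76, 2.03], [0.27, 2.55], [-1.08, 4.22], [0.17, 2.65], [-2.57, 2.57]. Speed limits (rad/s): [2.79, 2.79, 3.14, 3.14, 3.14, 3.14].

### API

Orientations are given as [roll, pitch, yaw] about the fixed x, y, z axes, in that order (R = Rz(yaw) Ry(pitch) Rx(roll)).
In Python, from bench import robot gives the robot as it stands. The module is installed in compiled form; this text tells all that it offers.
- The arm moves only by the tool move_arm, never from a script. Its argument "deltas" is one flat list of numbers, 7 for each row, row after row: the turn, a rotation vector about the tool's x, y, z in rad, then the shift along the tool's x, y, z in cm, then the closure, from -1 (fully open) to 1 (shut). A call has 1 to 8 rows; each row is the pose to reach, as a shift and turn from the pose commanded when the call began, along the tool's axes at that moment; what a row does not reach only later rows make up. A row lasts 1/10 s, in which the tool goes at most 50 mm and 8.59 degrees, less where a joint would pass 70% of its speed; a pose out of reach is approached as far as the arm can. A call with a gripper value outside its range is refused whole. The fingers move at their own pace and stop on an object; the grip force is fixed at half the most. Time passes only in rows, so rows that repeat a pose let the fingers close. It gives the time, the measured TCP pose, the force, the opening and the grip force at its end, in the units of the state.
- robot.get_obs(): the state, without advancing time (a new reading comes with each control period).
- robot.snapshot(name): name is "side" or "top" or "wrist"; returns a dict with "image" (480x640x3 uint8, red, green, blue), "depth" (480x640 float32, m along the optical axis (not along the pixel's ray), 0 where there is no reading), "fov_y" (degrees; the focal length in pixels is half the picture's height over the tangent of half this angle, whatever the lens; pixels are square), "cx", "cy" (the principal point, pixels), "origin" and "orientation" of the camera in the world; the wrist camera has in their place "T_tool_cam" (4x4, takes a point from camera to tool coordinates, whose origin is the TCP and whose axes are the flange's). Camera axes: x right, y up, looking along -z (the intrinsics and any distortion apply to the point x, -y, -z); pixel columns grow to the right and rows downward; lengths in m; the calibration is good to about 2 mm. A picture is of the moment at which its call begins: read the wrist's pose just before it.
- robot.close_job(): hands the job in; it is judged then, once.
The state is a dict: "time": time; "joint_positions": joint angles; "qvel": joint speeds; "joint_torque": joint torques, N m; "tool_pos": TCP position; "ee_rot": TCP orientation; "wrist_force": force on the tool from outside, world axes, zero at the start; "wrist_torque": the same for the moment, N m; "width": finger opening in m; "finger_force": force on a finger pad.
Only numpy, scipy, OpenCV 4.12 (cv2) and the standard library are available. Lean on these libraries where they do the work, as an engineer would, in place of code of your own. Each camera call takes 0.05 s, during which the arm holds its last target. There are 200 camera calls.

### The job

Open the squat square jug of beer-line cleaner that stands in the steel holder: grip its wide ridged safety cap, press it down against its spring, keep it pressed while you twist it anticlockwise (seen from above) until it comes free, about a fifth of a turn, then lift it straight up. Finish while still holding the cap, level and still, about 5 cm above where it sat, over the open neck. Leave the other things on the counter where they are.

Things in the scene. Friction and masses are not known exactly. Their poses are not given: they have to be found in the camera images.
- jug: white square jug, 120 x 100 mm, 116 mm high to its shoulder, in a low steel holder (136 x 116 x 45 mm), fixed to the counter. Origin: on the counter under the upright neck axis. The shoulder slopes from 136 mm high at 22 mm from the axis to 119 mm at 44 mm. A handle loop on its +x side reaches 94 mm from the axis, below 116 mm.
- cap_center (a point): centre (half-way up) of the jug's dark grey ridged safety cap: 45 g (+-40%), 36 mm high, 56 mm across flats (16 flats, one facing its own +x; 58 mm over ridges). z up; x, y turn with it. Locked: centre 166 mm above the counter, x along the jug's x. Press 4 mm or more (8 N at 4 mm, 10 N at the 6.5 mm stop), turn anticlockwise: free from 54 to 140 degrees, best 70 to 80; then lift.
- jug_neck (a point): centre of the neck's rim, 173.5 mm above the counter, fixed to the jug; neck 34 mm thick. Under the cap are two lugs with pockets: until pressed the cap can neither turn nor lift; clockwise is blocked; let up too soon it stays caught. A sprung insert in the mouth pushes it up. The cap has 1.5 mm of side play.
- rinse_bottle: tall round bottle, 64 mm across and 190 mm high, with a narrow screw cap; loose; origin under its centre; a bystander. Its place and the jug's place may be swapped
- pint_glass: empty drinking glass, 72 mm across the rim, 120 mm high; loose; origin under its centre; a bystander standing between the jug and the bottle
- coupler_a: keg coupler with a black lever, body 52 mm across, 54 mm high, lever 115 mm long along its own +x; loose; origin under the centre of its round body; a bystander
- coupler_b: keg coupler with a steel lever, of the same size; loose; origin under the centre of its round body; a bystander
- regulator: brass gas regulator with two black gauges, about 85 x 160 x 65 mm; loose; origin under its centre; a bystander
- spanner: steel spanner 200 mm long, lying flat; loose; a bystander
- coasters: round stack of cork coasters, 94 mm across and 22 mm high; loose; origin under its centre; a bystander
Mind the look-alikes: they are no part of the job. Of the things shaped like the part that bears cap_center, the grey one is meant. Several things look just like the jug: the one meant starts farthest to the robot's left.

How it is judged:
By the outcome, as a careful person would: the job done as asked, in the order asked, and still so for the second after the job is handed in, while the arm keeps its last pose, push and grip.
It also fails if it takes over 32 s, if anything falls off the work surface, if the arm or the gripper's body presses on something with over 40 N, if the wrist force passes 120 N, or if a joint passes its speed limit or range.

## Working session

There is one attempt and no reset: what is moved stays moved. The work goes in short steps, Python scripts to look and compute and a tool call to move; the robot and the scene stay as the last step left them, time stands still between calls to the robot, and variables do not carry over. Pictures are saved under pics/ and viewed, at most 10 in all, crops included, and the job is handed in when it is done.

Besides the shell and the picture viewer there is one more tool, called after "Call:" as name(argument=value, ...) on one line, values as JSON. move_arm: Moves the arm, as the interface text tells. Its arguments: {"type":"object","properties":{"deltas":{"type":"array","items":{"type":"number"}}},"required":["deltas"]}

```bash
mkdir -p pics; cat > h.py <<'E'
import numpy as np, cv2
from scipy.spatial.transform import Rotation as R
from bench import robot
def tool():
    o=robot.get_obs(); T=np.eye(4); T[:3,:3]=R.from_euler('xyz',o['ee_rot']).as_matrix(); T[:3,3]=o['tool_pos']; return o,T
def snap(n):
    o,T=tool(); s=robot.snapshot(n)
    if n=='wrist': s['T']=T@np.array(s['T_tool_cam'])
    else:
        M=np.eye(4); q=np.array(s['orientation']); 
        M[:3,:3]=q if q.shape==(3,3) else (R.from_euler('xyz',q).as_matrix() if q.size==3 else R.from_quat(q).as_matrix())
        M[:3,3]=s['origin']; s['T']=M
    s['f']=240/np.tan(np.radians(s['fov_y'])/2); return s
def cloud(s):
    v,u=np.mgrid[:480,:640]; d=s['depth']; f=s['f']
    P=np.stack([(u-s['cx'])/f*d,-(v-s['cy'])/f*d,-d],-1)
    return P@s['T'][:3,:3].T+s['T'][:3,3]
def save(s,n): cv2.imwrite('pics/'+n+'.png',cv2.cvtColor(s['image'],cv2.COLOR_RGB2BGR))
E
python3 - <<'E'
from h import *
for n in ('top','side','wrist'):
    s=snap(n); save(s,n+'0'); print(n,{k:v for k,v in s.items() if k not in('image','depth')})
    np.savez('pics/%s0.npz'%n,image=s['image'],depth=s['depth'],P=cloud(s))
print(robot.get_obs())
E
```

```text
top {'fov_y': 47.17719143108984, 'cx': 315.42585266839234, 'cy': 234.17366184667972, 'origin': array([0.34242583, 0.00350118, 1.36205662]), 'orientation': array([ 0.19451336, -0.00215069, -1.58862253]), 'T': array([[-0.01782522,  0.98099337, -0.19322077,  0.34242583],
       [-0.99983881, -0.01707347,  0.00555522,  0.00350118],
       [ 0.00215069,  0.19328864,  0.98113958,  1.36205662],
       [ 0.        ,  0.        ,  0.        ,  1.        ]]), 'f': np.float64(549.6364743222055)}
side {'fov_y': 45.329805701364556, 'cx': 312.45916084795664, 'cy': 251.42967709422797, 'origin': array([ 0.09904169, -1.24122614,  0.91722292]), 'orientation': array([ 1.03854933, -0.01795405, -0.36235217]), 'T': array([[ 0.93491492,  0.16542042, -0.31395887,  0.09904169],
       [-0.35441751,  0.48000208, -0.80248753, -1.24122614],
       [ 0.01795309,  0.86153008,  0.507389  ,  0.91722292],
       [ 0.        ,  0.        ,  0.        ,  1.        ]]), 'f': np.float64(574.7270978828226)}
wrist {'fov_y': 58.151612150580746, 'cx': 315.649071325924, 'cy': 240.0317167671312, 'T_tool_cam': array([[ 1.87715
[... 699 characters left out ...]
56050976)}
{'time': 0.15, 'joint_positions': array([ 1.15287740e+00,  8.78291052e-02,  1.37189724e+00, -2.66693437e-05,
        1.68357017e+00, -1.03086260e-01]), 'qvel': array([-0.00195701, -0.00225777, -0.0053331 ,  0.00080768,  0.0008024 ,
       -0.00164129]), 'joint_torque': array([ 1.41368917e-03, -3.40640616e+01, -3.02793324e+01,  7.18569593e-02,
        3.04743194e-02, -1.27240755e-04]), 'tool_pos': array([0.17013213, 0.52254499, 0.17695409]), 'ee_rot': array([-3.13989511e+00, -1.48969399e-04,  2.82675688e+00]), 'wrist_force': array([0.17994604, 0.32182319, 0.50064239]), 'wrist_torque': array([-0.02342041,  0.03519467,  0.01157506]), 'finger_force': 0.0, 'width': 0.09395482831171906}
```

View pics/top0.png

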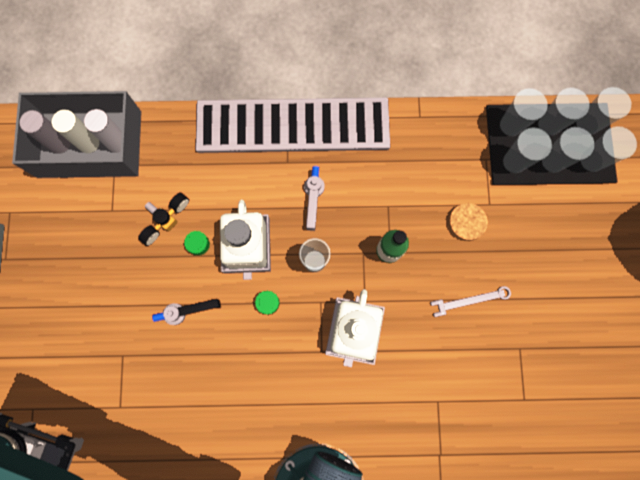

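View pics/side0.png

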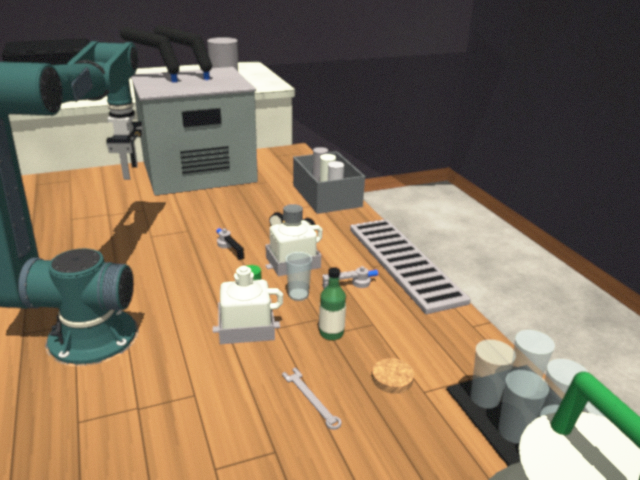

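The top view shows the jug with the grey cap at about (238,233), its handle pointing up the image at (241,207). The second jug, at (355,330), has no cap, and two loose green caps lie at (197,243) and (267,302). The side view agrees: the grey cap is at (292,215).

```bash
python3 - <<'E'
import numpy as np, cv2
d=np.load('pics/top0.npz'); im=d['image']; P=d['P']
hsv=cv2.cvtColor(im,cv2.COLOR_RGB2HSV)
sub=np.zeros(im.shape[:2],bool); sub[195:285,205:285]=1
z=P[...,2]
m=sub&(z>.176)&(z<.195); print('captop',m.sum(),np.median(P[m],0),(P[m].min(0)+P[m].max(0))/2, np.ptp(P[m],axis=0))
w=sub&(z>.105)&(z<.140)&(hsv[...,2]>150)&(hsv[...,1]<70)
r=lambda m:cv2.minAreaRect((P[m][:,:2]*1000).astype(np.float32))
print('shoulder/body',w.sum(),r(w))
b=sub&(z>.108)&(z<.122); print('rim',r(b))
h=sub&(z>.035)&(z<.055); print('holder',h.sum(),r(h))
# handle points: beyond body
hd=sub&(z>.06)&(z<.118)&(P[...,0]>np.median(P[m],0)[0]+.06); print('handle',hd.sum(),P[hd].mean(0), P[hd].max(0))
E
```

```text
captop 527 [0.58289965 0.16836385 0.18362257] [0.58402241 0.16901106 0.18383899] [0.05662264 0.05700723 0.01475154]
shoulder/body 1466 ((596.7978515625, 169.02944946289062), (146.65122985839844, 99.95318603515625), 1.6453783512115479)
rim ((594.9627075195312, 169.1642303466797), (144.13743591308594, 97.72321319580078), 0.4833385646343231)
holder 265 ((583.0822143554688, 188.84918212890625), (136.48831176757812, 156.08877563476562), 1.4010828733444214)
handle 97 [0.6587085  0.16939347 0.10187311] [0.67621744 0.21092618 0.11693591]
```

```bash
cat >> h.py <<'E'
def plan(p,yaw,T=None):
    # p world m, yaw deg; from the current pose, tool down
    if T is None: T=tool()[1]
    Rt=R.from_euler('xyz',[np.pi,0,np.radians(yaw)]).as_matrix()
    rv=R.from_matrix(T[:3,:3].T@Rt).as_rotvec(); d=T[:3,:3].T@(np.array(p)-T[:3,3])*100
    print('rotvec',rv.round(3),'cm',d.round(2))
E
python3 -c "
from h import *
plan([.583,.1685,.27],114)"
```

```text
rotvec [-0.002  0.001  0.837] cm [-50.22 -20.9   -9.28]
```

Call:
move_arm(deltas=[0, 0, 0.4, -20, -8, -9.3, -1, 0, 0, 0.837, -50.2, -20.9, -9.3, -1, 0, 0, 0.837, -50.2, -20.9, -9.3, -1, 0, 0, 0.837, -50.2, -20.9, -9.3, -1, 0, 0, 0.837, -50.2, -20.9, -9.3, -1, 0, 0, 0.837, -50.2, -20.9, -9.3, -1, 0, 0, 0.837, -50.2, -20.9, -9.3, -1, 0, 0, 0.837, -50.2, -20.9, -9.3, -1])

```text
time: 0.95
tool_pos: [0.4691, 0.2661, 0.2487]
ee_rot: [-3.141, -0.0, 1.99]
wrist_force: [0.4, -0.1, 0.4]
width: 0.0942
finger_force: 0.0
```

```bash
python3 -c "
from h import *
plan([.583,.1685,.27],114)"
```

```text
rotvec [-0. -0.  0.] cm [-13.55   6.44  -2.14]
```

Call:
move_arm(deltas=[0, 0, 0, -13.5, 6.4, -2.1, -1, 0, 0, 0, -13.5, 6.4, -2.1, -1, 0, 0, 0, -13.5, 6.4, -2.1, -1, 0, 0, 0, -13.5, 6.4, -2.1, -1, 0, 0, 0, -13.5, 6.4, -2.1, -1, 0, 0, 0, -13.5, 6.4, -2.1, -1])

```text
time: 1.55
tool_pos: [0.5806, 0.1712, 0.2693]
ee_rot: [-3.141, -0.001, 1.991]
wrist_force: [-0.5, 0.5, 0.1]
width: 0.0941
finger_force: 0.0
```

```bash
python3 - <<'E'
from h import *
o,T=tool(); print(o['time'],o['tool_pos'],o['joint_positions'].round(2),o['qvel'].round(3).max())
s=snap('wrist'); save(s,'w1'); P=cloud(s); np.savez('pics/w1.npz',P=P,image=s['image'],T=s['T'])
z=P[...,2]; near=(np.hypot(P[...,0]-.583,P[...,1]-.1685)<.05)
m=near&(z>.178)&(z<.19)
print(m.sum(),np.median(P[m],0),cv2.minEnclosingCircle((P[m][:,:2]*1000).astype(np.float32)))
near=(abs(P[...,0]-.59)<.12)&(abs(P[...,1]-.1685)<.08)
b=near&(z>.108)&(z<.123); print('rim',cv2.minAreaRect((P[b][:,:2]*1000).astype(np.float32)))
E
```

```text
1.55 [0.58064211 0.17115006 0.26930204] [ 0.19  0.22  1.05  0.    1.88 -0.23] 0.018
4878 [0.58310595 0.17045724 0.18442038] ((583.6605834960938, 169.00965881347656), 29.14388084411621)
rim ((597.3836669921875, 169.36805725097656), (144.74853515625, 97.05537414550781), 1.3179353475570679)
```

View pics/w1.png

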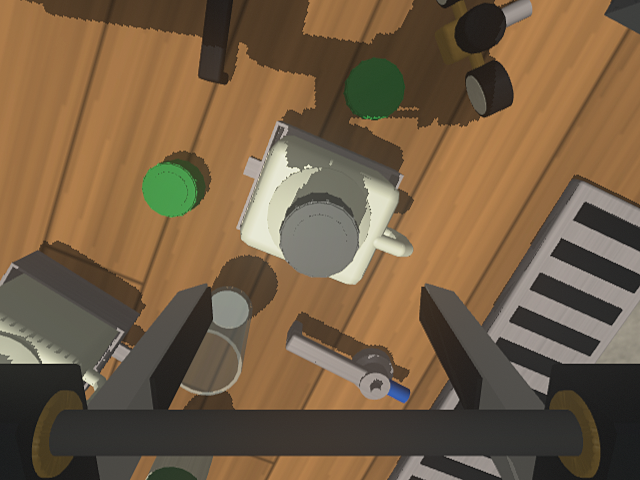

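The cap is at about (319,235), centred between the fingers, and the depth gives its centre as (0.5837, 0.1690) with a jug yaw of 1.3°. I'll descend around it next.

```bash
python3 -c "
from h import *
plan([.5837,.1690,.149],113.8)"
```

```text
rotvec [-0.    -0.001  0.005] cm [-0.37  0.2  12.06]
```

Call:
move_arm(deltas=[0, 0, 0.005, -0.37, 0.2, 2.5, -1, 0, 0, 0.005, -0.37, 0.2, 5, -1, 0, 0, 0.005, -0.37, 0.2, 7.5, -1, 0, 0, 0.005, -0.37, 0.2, 9.5, -1, 0, 0, 0.005, -0.37, 0.2, 11, -1, 0, 0, 0.005, -0.37, 0.2, 12.0, -1, 0, 0, 0.005, -0.37, 0.2, 12.0, -1, 0, 0, 0.005, -0.37, 0.2, 12.0, -1])

```text
time: 2.4
tool_pos: [0.5849, 0.1683, 0.1505]
ee_rot: [3.14, 0.0, 1.985]
wrist_force: [-0.3, 0.3, 0.8]
width: 0.094
finger_force: 0.0
```

```bash
python3 -c "
from h import *
print(robot.get_obs()['wrist_force'])
plan([.5837,.1690,.149],113.8)"
```

```text
[-0.29960035  0.32514263  0.83018416]
rotvec [ 0.001  0.    -0.001] cm [ 0.12 -0.08  0.15]
```

Call:
move_arm(deltas=[0, 0, 0, 0.12, -0.08, 0.15, -1, 0, 0, 0, 0.12, -0.08, 0.15, 1, 0, 0, 0, 0.12, -0.08, 0.15, 1, 0, 0, 0, 0.12, -0.08, 0.15, 1, 0, 0, 0, 0.12, -0.08, 0.15, 1, 0, 0, 0, 0.12, -0.08, 0.15, 1, 0, 0, 0, 0.12, -0.08, 0.15, 1, 0, 0, 0, 0.12, -0.08, 0.15, 1])

```text
time: 3.2
tool_pos: [0.584, 0.1687, 0.1482]
ee_rot: [3.141, 0.0, 1.985]
wrist_force: [0.9, 0.8, 0.5]
width: 0.0557
finger_force: 30.0
```

Call:
move_arm(deltas=[0, 0, 0, 0, 0, 0.2, 1, 0, 0, 0, 0, 0, 0.4, 1, 0, 0, 0, 0, 0, 0.55, 1, 0, 0, 0, 0, 0, 0.55, 1, 0, 0, 0, 0, 0, 0.55, 1])

```text
time: 3.7
tool_pos: [0.584, 0.1688, 0.1447]
ee_rot: [3.139, 0.001, 1.985]
wrist_force: [0.2, -0.4, 7.4]
width: 0.0556
finger_force: 30.0
```

Call:
move_arm(deltas=[0, 0, 0, 0, 0, 0.1, 1, 0, 0, 0, 0, 0, 0.2, 1, 0, 0, 0, 0, 0, 0.25, 1, 0, 0, 0, 0, 0, 0.25, 1])

```text
time: 4.1
tool_pos: [0.584, 0.1688, 0.1427]
ee_rot: [3.139, 0.001, 1.985]
wrist_force: [-1.0, -0.3, 8.4]
width: 0.0553
finger_force: 30.0
```

Call:
move_arm(deltas=[0, 0, -0.09, 0, 0, 0.04, 1, 0, 0, -0.18, 0, 0, 0.04, 1, 0, 0, -0.27, 0, 0, 0.04, 1, 0, 0, -0.36, 0, 0, 0.04, 1, 0, 0, -0.45, 0, 0, 0.04, 1, 0, 0, -0.54, 0, 0, 0.04, 1, 0, 0, -0.63, 0, 0, 0.04, 1, 0, 0, -0.63, 0, 0, 0.04, 1])

```text
time: 4.9
tool_pos: [0.5847, 0.1689, 0.1427]
ee_rot: [3.138, 0.004, 2.616]
wrist_force: [0.3, 0.2, 7.5]
width: 0.0552
finger_force: 30.0
```

```bash
python3 -c "
from h import *
o=robot.get_obs();print(o['wrist_force'],o['wrist_torque'],o['tool_pos'],o['joint_positions'])
s=snap('wrist'); save(s,'w2')"
```

```text
[0.26361456 0.2047917  7.48488011] [-0.05065886  0.07742277  0.0471825 ] [0.58472713 0.16891256 0.1427393 ] [ 1.88043060e-01  2.22408010e-01  1.28645237e+00  7.39741153e-05
  1.62775940e+00 -8.57544837e-01]
```

View pics/w2.png

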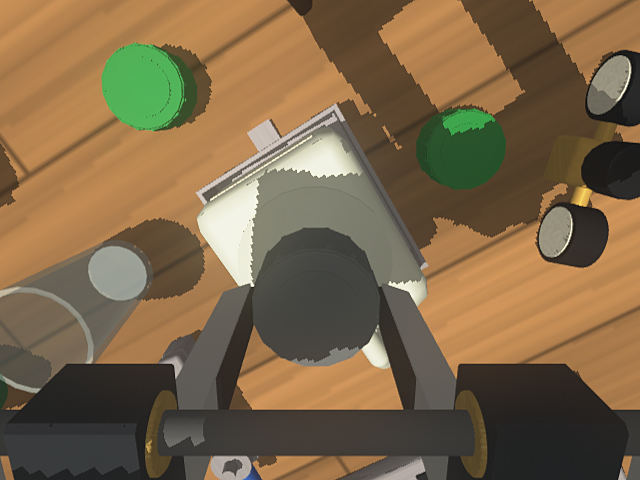

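The cap, at about (316,295), is held squarely between the fingers. The jug hasn't moved and the twist torque is low. Before finishing the twist I'll press a little deeper.

Call:
move_arm(deltas=[0, 0, 0, 0, 0, 0.1, 1, 0, 0, 0, 0, 0, 0.15, 1, 0, 0, 0, 0, 0, 0.15, 1])

```text
time: 5.25
tool_pos: [0.5847, 0.1689, 0.1416]
ee_rot: [3.138, 0.004, 2.615]
wrist_force: [-0.5, 0.1, 9.0]
width: 0.0552
finger_force: 30.0
```

```bash
python3 - <<'E'
from h import *
o=robot.get_obs();print(o['wrist_force'],o['tool_pos'])
s=snap('wrist'); P=cloud(s); z=P[...,2]
m=(np.hypot(P[...,0]-.584,P[...,1]-.169)<.022)&(z>.165)
print(m.sum(),np.percentile(z[m],[5,50,95]))
Q=np.load('pics/w1.npz')['P']; z=Q[...,2]; m=(np.hypot(Q[...,0]-.584,Q[...,1]-.169)<.022)&(z>.165)
print(m.sum(),np.percentile(z[m],[5,50,95]))
E
```

```text
[-0.45187522  0.058399    8.95802011] [0.58474807 0.16888875 0.14161508]
7420 [0.17712793 0.17828437 0.17936833]
2924 [0.18346238 0.18475959 0.1859788 ]
```

The camera shows the cap pressed down about 6.5 mm with no slip in the grip, so I'll turn the rest of the way.

Call:
move_arm(deltas=[0, 0, -0.09, 0, 0, 0, 1, 0, 0, -0.18, 0, 0, 0, 1, 0, 0, -0.27, 0, 0, 0, 1, 0, 0, -0.36, 0, 0, 0, 1, 0, 0, -0.45, 0, 0, 0, 1, 0, 0, -0.54, 0, 0, 0, 1, 0, 0, -0.63, 0, 0, 0, 1, 0, 0, -0.7, 0, 0, 0, 1])

```text
time: 6.1
tool_pos: [0.585, 0.169, 0.1417]
ee_rot: [3.141, 0.006, -2.965]
wrist_force: [0.6, 0.0, 9.2]
width: 0.0557
finger_force: 30.0
```

Call:
move_arm(deltas=[0, 0, 0, 0, 0, 0, 1, 0, 0, 0, 0, 0, 0, 1])

```text
time: 6.3
tool_pos: [0.5851, 0.169, 0.1417]
ee_rot: [3.141, 0.006, -2.968]
wrist_force: [0.0, 0.4, 8.5]
width: 0.0552
finger_force: 30.0
```

```bash
python3 - <<'E'
from h import *
o=robot.get_obs();print(o['wrist_force'],o['wrist_torque'],o['tool_pos'],np.degrees(o['ee_rot']))
s=snap('wrist'); save(s,'w3')
E
```

```text
[4.45935924e-04 3.96927608e-01 8.50897202e+00] [-0.0293983   0.07248915 -0.00700961] [0.58506466 0.1689612  0.14170138] [ 179.99029544    0.34505056 -170.06585662]
```

View pics/w3.png

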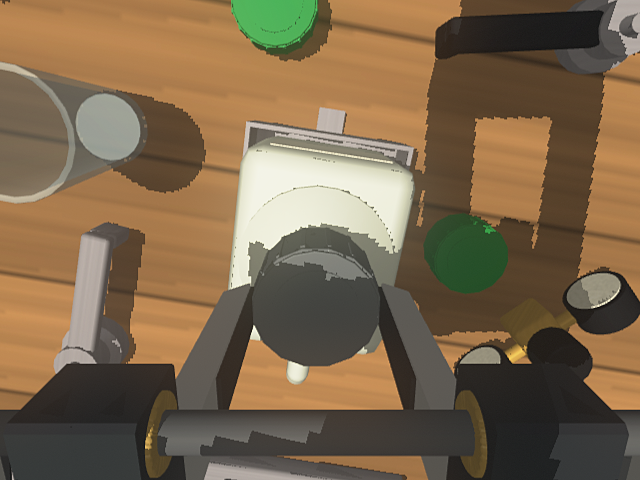

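The cap is still square in the grip at about (316,295), the jug is in place, and the turn is 76°, so I'll lift.

Call:
move_arm(deltas=[0, 0, 0, 0, 0, -0.4, 1, 0, 0, 0, 0, 0, -0.8, 1, 0, 0, 0, 0, 0, -1.2, 1, 0, 0, 0, 0, 0, -1.6, 1, 0, 0, 0, 0, 0, -2.0, 1, 0, 0, 0, 0, 0, -2.0, 1])

```text
time: 6.95
tool_pos: [0.5833, 0.1686, 0.158]
ee_rot: [3.142, -0.001, -2.968]
wrist_force: [-0.9, -0.1, -0.7]
width: 0.0556
finger_force: 30.0
```

Call:
move_arm(deltas=[0, 0, 0, 0, 0, -0.8, 1, 0, 0, 0, 0, 0, -1.6, 1, 0, 0, 0, 0, 0, -2.4, 1, 0, 0, 0, 0, 0, -3.2, 1, 0, 0, 0, 0, 0, -3.8, 1, 0, 0, 0, 0, 0, -4.0, 1, 0, 0, 0, 0, 0, -4.0, 1, 0, 0, 0, 0, 0, -4.0, 1])

```text
time: 7.75
tool_pos: [0.5834, 0.1686, 0.1979]
ee_rot: [3.142, -0.001, -2.968]
wrist_force: [0.2, 0.7, -1.7]
width: 0.0557
finger_force: 30.0
```

```bash
python3 - <<'E'
from h import *
o=robot.get_obs();print(o['wrist_force'],o['tool_pos'],np.degrees(o['ee_rot']),abs(o['qvel']).max(),o['width'])
s=snap('wrist'); P=cloud(s); z=P[...,2]
m=(np.hypot(P[...,0]-.584,P[...,1]-.169)<.022)&(z>.2); A=np.c_[P[m][:,:2],np.ones(m.sum())]
print(m.sum(),np.median(z[m]),np.linalg.lstsq(A,z[m],rcond=None)[0])
s=snap('side'); cv2.imwrite('pics/s2.png',cv2.resize(s['image'][150:350,200:400,::-1],(600,600),interpolation=cv2.INTER_CUBIC))
E
```

```text
[ 0.24710498  0.71667359 -1.70754692] [0.58336884 0.16860897 0.19785888] [ 1.79996777e+02 -3.27960125e-02 -1.70076008e+02] 0.004975793745794544 0.05574720299008584
7362 0.23451811908060868 [-0.01971757 -0.00029652  0.24614403]
```

View pics/s2.png

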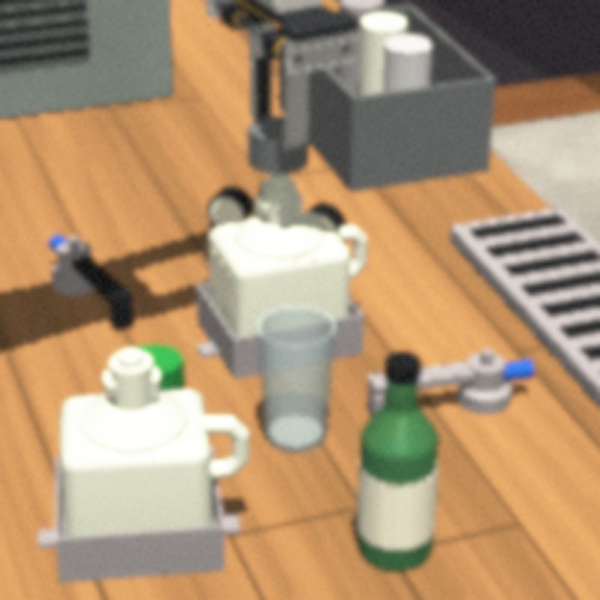

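The side view shows the cap in the fingers at about (278,148), clear above the open neck at (275,205). It has been raised 50 mm, is level and still, and the other things stand where they were.

```bash
python3 -c "
from bench import robot
print(robot.close_job())"
```

```text
the job is handed in; nothing more can be done
None
```

The jug is open: I pressed the grey cap down about 6.5 mm, turned it 76° anticlockwise and lifted it. The job was handed in at about 8 s with the gripper still holding the cap level and still, 5 cm above the open neck.

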